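Third hand for a new shelf lip

TASK

The front lip of this toy shelf has snapped: first clear the broken piece off the upper board into the offcut crate, and after that take the new lip and hold it against the front edge of the upper board, upright, its bottom edge flush with the board's underside and its ends flush with the board's ends, for me to screw on. Press it straight on with a steady 12 newtons or so, and be sure not to ram it or move the toys. Your program finishes while holding: keep it steady for a good two seconds and end still gripping and pressing, letting nothing go.

Things in the scene. Friction and masses are not known exactly. Their poses are not given: they have to be found in the camera images.
- shelf: Two-level walnut shelf, fixed, 220 deep (x) by 400 wide (y) by 200 mm high. Origin: centre of its underside, on the worktop; x points from front (robot's side) to back, z up. Upper board: its flat rimless top, 20 mm thick (180 to 200 mm high); its front edge is a flat upright face 110 mm in front of the origin. The lower board has its own lip already (30 to 80 mm high, 20 mm proud).
- seat (a point): Point on the shelf: middle of the front face of the upper board, at the level of the board's underside (180 mm above the worktop). Axes as the shelf's: x goes straight through the face into the shelf, y along the edge, z up. When the new lip is in place its origin lies 10 mm in front of this point (x = -10 mm, y = 0, z = 0).
- new_lip: New lip: straight medium-brown batten, 400 mm long (its y), 20 mm thick (x), 50 mm tall (z), 0.2 to 0.35 kg, loose, standing on its lower edge on the worktop. Origin: middle of its lower edge. Three small dark screw holes 10 mm above the lower edge, which stays down; alike front and back. In place it rises 30 mm above the top of the upper board.
- broken_lip: Broken piece of the old lip: pale pine strip lying flat on the upper board just behind its front edge, 35 mm wide (x), 148 mm long (y from -75 to +73 mm, splintered at the +y end), 12 mm thick, about 45 g, loose. Origin: middle of its underside.
- crate: Offcut crate: open green-painted box, fixed on the worktop, 180 mm (x) by 200 mm (y) by 90 mm high, walls and floor 7 mm thick, empty. Origin: centre of its underside.
- dog: Wooden pull-along toy dog with red wheels, loose, on the rear half of the upper board, about 54 mm wide (x), 130 mm long (y, head at +y), 88 mm tall. Origin: centre of its underside. To be left alone.
- bowls: Nest of three silicone bowls (blue outside, red, yellow), loose, on the rear half of the upper board, 100 mm across the rim, 52 mm tall. Origin: centre of the underside. To be left alone.
- top: Steel spinning top parked in its round wooden stand, loose, on the rear half of the upper board, 52 mm across, 64 mm tall. Origin: centre of the underside. To be left alone.

How it is judged:
By the outcome, as a careful person would: the job done as asked, in the order asked, and still so for the second after the job is handed in, while the arm keeps its last pose, push and grip.
It also fails if it takes over 70 s, if anything falls off the work surface, if the arm or the gripper's body presses on something with over 40 N, if the wrist force passes 120 N, or if a joint passes its speed limit or range.

ROBOT

A 7-joint arm with a two-finger parallel gripper is mounted at the origin on the work surface. World frame = base frame: x ahead of the robot, y to its left, z up, the work surface at z = 0. Lengths are in m, angles in rad, forces in N, time in s.
With the tool pointing down it reaches from about 0.35 to 0.9 m from the base axis. Payload 8.1 kg.
Tool frame: the origin (TCP) lies between the finger pads; the fingertips stand 11 mm ahead of it and the grasp point (between the pads) lies 8 mm behind it; z points along the fingers, y is the line along which they close (so a half turn about z gives the same grasp; the last joint's range is limited). The gripper opens to 92 mm and grips with 3 to 60 N. Pads are 19 mm wide; open, the fingers measure 130 mm over their backs; the gripper's body (75 mm by 190 mm) begins 47 mm behind the grasp point.
Start: joints at [-1.331, 0.434, 0.025, 1.573, -0.012, 1.134, -0.075], TCP at [0.21, 0.589, 0.205] pointing down, gripper open.
Joint ranges: [-2.62, 2.62], [-0.44, 2.09], [-1.27, 1.32], [0.08, 2.57], [-1.32, 4.46], [0.12, 2], [-2.74, 2.74]. Speed limits (rad/s): [2.22, 2.22, 3.01, 3.01, 3.14, 3.14, 3.14].

INTERFACE

Orientations are given as a rotation vector (axis times angle).
In Python, from cell import observe, get_image, camera_params, sign_off gives the robot as it stands.
- The arm moves only by the shell command python3 -m pendant 'ROWS' [FORCE]. ROWS is JSON, one flat list of numbers, 7 for each row, row after row: the shift along the tool's x, y, z in m, then the turn, a rotation vector about the tool's x, y, z in rad, then the finger opening in m, from 0 to 0.0918. In form: [dx, dy, dz, rx, ry, rz, jaw, dx, dy, dz, rx, ry, rz, jaw, ...]. A call has 1 to 10 rows; each row shifts and turns the commanded pose from where the row before left it, along the tool's axes as they then stand; what a row does not reach is not made up. A row lasts 1/8 s, in which the tool goes at most 62.5 mm and 10.7 degrees, less where a joint would pass 70% of its speed; a pose out of reach is approached as far as the arm can. A call is refused whole if a number of a shift passes 0.0625 or a number of a turn 0.188, either way. A call with a gripper value outside its range is refused whole. The fingers move at their own pace and stop on an object; FORCE is the grip in N (left out, the last holds). Time passes only in rows, so rows that do not move let the fingers close. It gives the time, the measured TCP pose, the force, the opening and the grip force at its end, in the units of the state.
- observe(): the state, without advancing time (a new reading comes with each control period).
- get_image(name): name is "scene" or "top"; returns the picture (384x512x3 uint8, red, green, blue); there is no depth.
- camera_params(name): a dict with "intrinsics" (3x3 intrinsics, pixels), "eye" and "rotation" of the camera in the world. Camera axes: x right, y down, z forward; pixel columns grow to the right and rows downward; lengths in m; the calibration is good to about 2 mm. A picture is of the moment at which its call begins. camera_params takes no time and is no camera call.
- sign_off(): hands the job in; it is judged then, once.
The state is a dict: "clock": time; "joints": joint angles; "dq": joint speeds; "joint_efforts": joint torques, N m; "position": TCP position; "ee_rot": TCP orientation; "force": force on the tool from outside, world axes, zero at the start; "ft_torque": the same for the moment, N m; "width": opening from 0.0 (shut) to 1.0 (fully open); "gripper_force": force on a finger pad.
Only numpy, scipy, OpenCV 4.12 (cv2) and the standard library are available. Lean on these libraries where they do the work, as an engineer would, in place of code of your own. Each camera call takes 0.05 s, during which the arm holds its last target. There are 200 camera calls.

## Working session

There is one attempt and no reset: what is moved stays moved. The work goes in short steps, Python scripts to look and compute and a shell command to move; the robot and the scene stay as the last step left them, time stands still between calls to the robot, and variables do not carry over. Pictures are saved under pics/ and viewed, at most 10 in all, crops included, and the job is handed in when it is done.

```bash
mkdir -p pics; ls
python3 - <<'E'
from cell import *
import cv2
for n in("scene","top"):
    cv2.imwrite(f"pics/{n}0.png",get_image(n)[:,:,::-1]); print(n,camera_params(n))
print(observe())
E
```

```text
pics
scene {'intrinsics': array([[390.05871084,   0.        , 257.16874986],
       [  0.        , 390.05871084, 194.91527083],
       [  0.        ,   0.        ,   1.        ]]), 'eye': array([ 1.06080533, -0.39396049,  1.02680769]), 'rotation': array([-2.33217536, -1.04644004,  0.34328272])}
top {'intrinsics': array([[410.05782196,   0.        , 259.82610383],
       [  0.        , 410.05782196, 186.14993262],
       [  0.        ,   0.        ,   1.        ]]), 'eye': array([0.46211839, 0.00601836, 1.23108342]), 'rotation': array([-2.13734718,  2.18517751, -0.13946764])}
{'clock': 0.1, 'joints': array([-1.33058689,  0.43517037,  0.0249601 ,  1.57398608, -0.01157635,
        1.13403015, -0.07507458]), 'dq': array([-0.00129931, -0.0018752 , -0.00211365, -0.0011099 , -0.0002844 ,
       -0.00103215,  0.00051251]), 'joint_efforts': array([ 2.44373317e-03, -6.69120026e+01,  9.87607352e-01, -3.15146184e+01,
       -6.05969480e-02,  3.73950123e-02,  8.44495162e-05]), 'position': array([0.20997145, 0.58815034, 0.20382049]), 'ee_rot': array([-5.35866936e-01, -3.09545048e+00,  2.27122925e-03]), 'force': array([-0.00613017,  0.40033265, -0.2955079 ]), 'ft_torque': array([-0.02405188,  0.01739221,  0.0107519 ]), 'gripper_force': 0.0, 'width': 1.0032451367722177}
```

View pics/scene0.png

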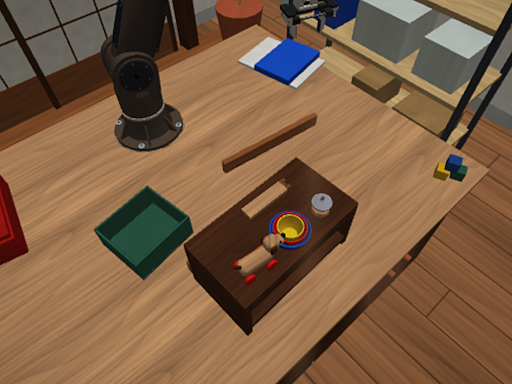

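View pics/top0.png

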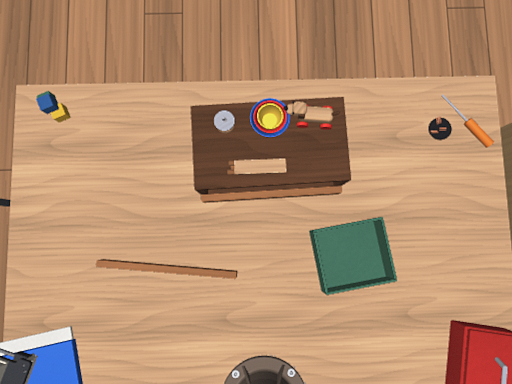

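The scene view shows the shelf around (270,240), the pale strip at (265,198), the lip from (225,165) to (315,120), and the crate at (145,230). In the top view the board corners are about (192,107), (343,97), (350,180) and (195,190). There the strip spans (228–286, 160–174), the lip runs (97,264)–(237,275), and the crate is at about (353,255).

```bash
cat > h.py <<'E'
import numpy as np, cv2
from scipy.spatial.transform import Rotation as R
from cell import *
P={n:camera_params(n) for n in("scene","top")}
def cast(n,uv,z):
    p=P[n]; uv=np.atleast_2d(uv).astype(float)
    d=np.c_[uv,np.ones(len(uv))]@np.linalg.inv(p["intrinsics"]).T@R.from_rotvec(p["rotation"]).as_matrix().T
    return p["eye"]+d*((z-p["eye"][2])/d[:,2])[:,None]
def proj(n,X):
    p=P[n]; c=(np.atleast_2d(X)-p["eye"])@R.from_rotvec(p["rotation"]).as_matrix()
    q=c@p["intrinsics"].T; return q[:,:2]/q[:,2:]
def blob(m,seed):
    m=m.astype(np.uint8); k,l,s,c=cv2.connectedComponentsWithStats(m)
    ys,xs=np.nonzero(m); i=np.argmin((xs-seed[0])**2+(ys-seed[1])**2); return l==l[ys[i],xs[i]]
E
python3 - <<'E'
from h import *
for n in P:
    im=cv2.imread(f"pics/{n}0.png"); print(n)
    pts={"top":[(270,145),(220,166),(260,166),(232,167),(270,195),(150,268),(150,266),(200,272),(200,280),(300,130),(353,255),(330,290)],"scene":[(225,220),(265,198),(270,145),(250,154),(145,245),(330,200),(280,135)]}[n]
    for p in pts: print(p,im[p[1],p[0]][::-1],cv2.cvtColor(im,cv2.COLOR_BGR2HSV)[p[1],p[0]])
im=cv2.imread("pics/top0.png")
a=cv2.resize(im[85:210,180:360],None,fx=4.4,fy=4.4,interpolation=cv2.INTER_CUBIC)
cv2.imwrite("pics/c1.png",a)
E
```

```text
scene
(225, 220) [74 41 25] [ 10 169  74]
(265, 198) [171 127  89] [ 14 122 171]
(270, 145) [69 39 21] [ 11 177  69]
(250, 154) [65 37 19] [ 12 180  65]
(145, 245) [36 77 60] [ 78 136  77]
(330, 200) [145 148 162] [115  27 162]
(280, 135) [86 48 24] [ 12 184  86]
top
(270, 145) [101  69  50] [ 11 129 101]
(220, 166) [102  70  51] [ 11 128 102]
(260, 166) [206 162 125] [ 14 100 206]
(232, 167) [163 110  72] [ 13 142 163]
(270, 195) [172 117  78] [ 12 139 172]
(150, 268) [176 118  81] [ 12 138 176]
(150, 266) [177 121  82] [ 12 137 177]
(200, 272) [171 114  76] [ 12 142 171]
(200, 280) [205 163 126] [ 14  98 205]
(300, 130) [106  71  50] [ 11 135 106]
(353, 255) [ 73 118  98] [ 77  97 118]
(330, 290) [38 57 47] [74 85 57]
```

View pics/c1.png

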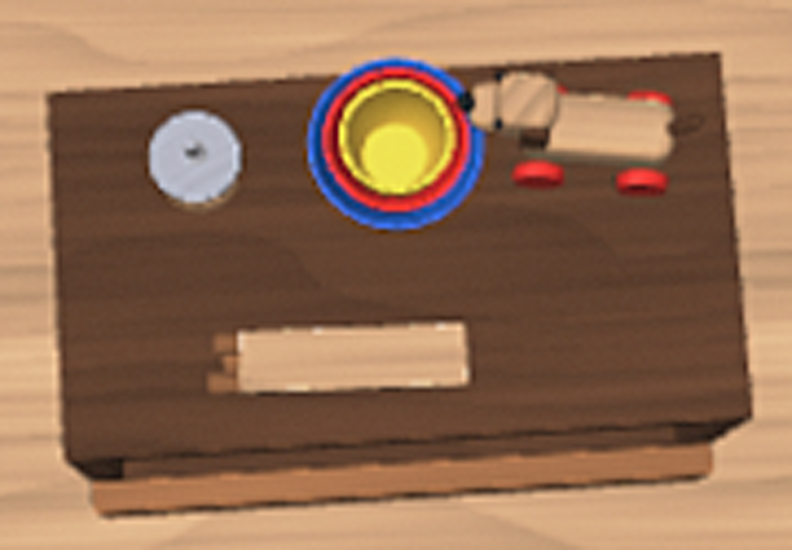

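Crop of the board (4.4x): corners at (48,93), (720,53), (750,413) and (68,455), and the strip's solid part at (238–468, 323–392). All toys sit at the back. Next I'll fit edges with subpixel precision.

```bash
cat >> h.py <<'E'
def edge(n,g,p0,p1,z,w=4,trim=.08):
    """subpixel edge points near segment p0p1 in gray g, as world points on plane z"""
    p0,p1=np.array(p0,float),np.array(p1,float); d=(p1-p0); L=np.hypot(*d); d/=L; nn=np.array([-d[1],d[0]])
    s=np.arange(trim*L,(1-trim)*L,1.); t=np.arange(-w,w+.01,.25)
    q=p0+s[:,None,None]*d+t[None,:,None]*nn
    v=cv2.remap(cv2.GaussianBlur(g,(0,0),.7),q[...,0].astype(np.float32),q[...,1].astype(np.float32),cv2.INTER_LINEAR)
    gr=np.gradient(v.astype(float),axis=1); gr=np.abs(gr.mean(0)).argmax(), gr
    sg=np.sign(gr[1].mean(0)[gr[0]]); G=np.clip(gr[1]*sg,0,None); k=G.argmax(1)
    off=np.array([np.average(t[max(0,i-4):i+5],weights=r[max(0,i-4):i+5]+1e-9) for i,r in zip(k,G)])
    off0=np.median(off); ok=np.abs(off-off0)<2
    pix=(p0+s[:,None]*d+off[:,None]*nn)[ok]
    W=cast(n,pix,z)[:,:2].astype(np.float32)
    vx,vy,x,y=cv2.fitLine(W,cv2.DIST_HUBER,0,.01,.01).ravel()
    if n is None: return
    r=(W-[x,y])@np.array([-vy,vx]); 
    return np.array([x,y]),np.array([vx,vy]),1000*r.std()
def meet(a,b):
    u=np.linalg.solve(np.c_[a[1],-b[1]],b[0]-a[0]); return a[0]+u[0]*a[1]
E
python3 - <<'E'
from h import *
S=lambda x,y:(180+x/4.4-.4,85+y/4.4-.4)
gt=cv2.imread("pics/top0.png",0);gs=cv2.imread("pics/scene0.png",0)
BL,BR,FR,FL=S(48,93),S(720,53),S(750,413),S(68,455)
E={"back":edge("top",gt,BL,BR,.2),"left":edge("top",gt,BL,FL,.2),"right":edge("top",gt,BR,FR,.2),"front_t":edge("top",gt,FL,FR,.2,w=5),
"front_s":edge("scene",gs,(187,243),(297,159),.2),"left_s":edge("scene",gs,(297,159),(357,204),.2)}
for k,(c,d,r) in E.items(): print(k,c.round(4),"ang",np.degrees(np.arctan2(d[1],d[0])).round(2),"res mm",r.round(2))
for k in(("back","left"),("back","right"),("front_t","left"),("front_t","right"),("front_s","left_s")): print(k,meet(E[k[0]],E[k[1]]).round(4))
# strip top, z=.212
for n,g in(("top",gt),("scene",gs)):
    h=cv2.cvtColor(cv2.imread(f"pics/{n}0.png"),cv2.COLOR_BGR2HSV)
    v=h[...,2]; 
    b=blob(v>(130 if n=="top" else 110),(262,166) if n=="top" else (265,198)); ys,xs=np.nonzero(b)
    if len(xs)<3000:
        W=cast(n,np.c_[xs,ys],.212)[:,:2]; (c,s,a)=cv2.minAreaRect((W*1000).astype(np.float32)); print("strip",n,len(xs),np.round(c,1),np.round(s,1),a)
    else: print("big",len(xs))
    # lip top z=.05
    sd=(200,272) if n=="top" else (270,144)
    m=(h[...,1]>120)&(v<(195 if n=="top" else 110)) if n=="top" else (v<110)
    b=blob(m,sd); ys,xs=np.nonzero(b); W=cast(n,np.c_[xs,ys],.05)[:,:2]
    print("lip",n,len(xs),[np.round(q,1) for q in cv2.minAreaRect((W*1000).astype(np.float32))], cv2.minAreaRect(np.c_[xs,ys].astype(np.float32)))
    b=blob((h[...,0]>60)&(h[...,0]<95)&(h[...,1]>60),(353,255) if n=="top" else (145,230)); ys,xs=np.nonzero(b); W=cast(n,np.c_[xs,ys],.09)[:,:2]
    print("crate",[np.round(q,1) for q in cv2.minAreaRect((W*1000).astype(np.float32))])
im=cv2.imread("pics/top0.png");sc=cv2.imread("pics/scene0.png")
cv2.imwrite("pics/c2.png",np.vstack([cv2.resize(im[250:290,85:250],(792,192),interpolation=cv2.INTER_CUBIC),cv2.resize(sc[105:180,215:330],(552,360),interpolation=cv2.INTER_CUBIC)[:, :].copy() if 0 else cv2.copyMakeBorder(cv2.resize(sc[105:180,215:330],(552,360),interpolation=cv2.INTER_CUBIC),0,0,0,240,0)]))
E
```

```text
back [ 0.8142 -0.077 ] ang -87.51 res mm 1.14
left [0.6944 0.1689] ang 2.46 res mm 0.46
right [ 0.708  -0.2295] ang 2.33 res mm 0.51
front_t [ 0.5931 -0.0021] ang -87.74 res mm 0.75
front_s [ 0.5976 -0.0672] ang -87.57 res mm 0.42
left_s [0.7026 0.1679] ang 2.34 res mm 0.37
('back', 'left') [0.8033 0.1735]
('back', 'right') [ 0.8206 -0.225 ]
('front_t', 'left') [0.5865 0.1642]
('front_t', 'right') [ 0.6022 -0.2338]
('front_s', 'left_s') [0.5878 0.1632]
strip top 816 [639.    3.9] [ 37.1 146.7] 0.7778365612030029
lip top 1079 [array([378.6, 267. ]), array([398.1,  22.2]), np.float64(83.9)] ((166.09481811523438, 268.3938293457031), (140.59873962402344, 7.999240398406982), 4.899092674255371)
crate [array([ 405.2, -254.2]), array([177.2, 206.1]), np.float64(9.5)]
strip scene 618 [642.    3.1] [ 36.9 143.4] 0.8314799666404724
lip scene 847 [array([406.3, 250.9]), array([405.4,  49. ]), np.float64(81.5)] ((270.1639709472656, 144.37225341796875), (12.021480560302734, 107.23511505126953), 64.17900848388672)
crate [array([ 433.3, -262.4]), array([221.6, 207.7]), np.float64(9.5)]
```

View pics/c2.png

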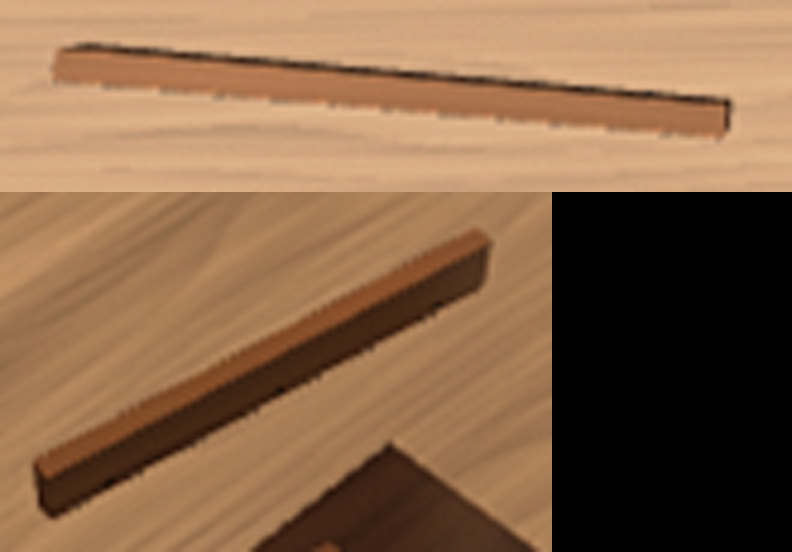

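The lip's top face is the brighter brown band. In the upper panel it runs from (55,65) to (725,118). Its dark shelf-facing side is barely visible from the top camera.

Estimates:
- **Seat:** about (0.594, -0.0355), yaw 2.4°
- **Strip:** (0.640, 0.003), yaw 0.8°
- **Lip:** (0.378, 0.267), yaw -6.1°
- **Crate:** (0.405, -0.256), yaw 9.5°

Now I'll move above the strip.

```bash
cat >> h.py <<'E'
def go(x,y,z,a):
    """tool-frame shift to xyz (at current orientation), then turn to tool down with tool y at world angle a deg"""
    o=observe(); M=R.from_rotvec(o["ee_rot"]); c,s=np.cos(np.radians(a)),np.sin(np.radians(a))
    T=R.from_matrix(np.array([[-s,c,0],[c,s,0],[0,0,-1.]]))
    print("t",o["clock"],"pos",o["position"].round(4),"F",o["force"].round(1),"w",round(o["width"]*.0918,4),"gf",round(o["gripper_force"],1))
    print(" shift",M.inv().apply(np.array([x,y,z])-o["position"]).round(4),"turn",(M.inv()*T).as_rotvec().round(4))
E
python3 -m pendant '[0,0,-0.06,0,0,0,0.06, 0,0,-0.06,0,0,0,0.06, -0.038,-0.026,0,0,0,0,0.06, -0.038,-0.026,0,0,0,0,0.06, -0.038,-0.026,0,0,0,0,0.06, -0.038,-0.026,0,0,0,0,0.06, -0.038,-0.026,0,0,0,0,0.06, -0.038,-0.026,0,0,0,0,0.06, -0.038,-0.026,0,0,0,0,0.06, -0.038,-0.026,0,0,0,0,0.06]'
python3 -m pendant '[-0.038,-0.026,0,0,0,0.15,0.06, 0,0,0,0,0,0.15,0.06, 0,0,0,0,0,0.15,0.06, 0,0,0,0,0,0.15,0.06, 0,0,0,0,0,0.15,0.06, 0,0,0,0,0,0.15,0.06, 0,0,0,0,0,0.15,0.06, 0,0,0,0,0,0.15,0.06, 0,0,0,0,0,0,0.06]'
python3 -c "from h import *;go(.640,0.0,.30,.8)"
```

```text
clock: 1.35
position: [0.427, 0.2891, 0.3243]
ee_rot: [-0.536, -3.095, 0.0]
force: [0.9, -0.3, -0.4]
width: 0.656
gripper_force: 0.0
clock: 2.48
position: [0.4533, 0.2532, 0.3242]
ee_rot: [-2.189, -2.253, 0.001]
force: [-1.0, 0.4, -0.6]
width: 0.652
gripper_force: 0.0
t 2.475 pos [0.4533 0.2532 0.3242] F [-1.   0.4 -0.6] w 0.0599 gf 0.0
 shift [-0.2585  0.1794  0.0242] turn [-0.0006  0.0004  0.0149]
```

```bash
python3 -m pendant '[-0.043,0.030,0.004,0,0,0.015,0.06, -0.043,0.030,0.004,0,0,0,0.06, -0.043,0.030,0.004,0,0,0,0.06, -0.043,0.030,0.004,0,0,0,0.06, -0.043,0.030,0.004,0,0,0,0.06, -0.043,0.030,0.004,0,0,0,0.06, 0,0,0,0,0,0,0.06, 0,0,0,0,0,0,0.06]'
python3 -c "from h import *;go(.640,0.0,.215,.8)"
```

```text
clock: 3.48
position: [0.6372, -0.0015, 0.3001]
ee_rot: [-2.204, -2.237, 0.0]
force: [-0.3, 0.6, 0.9]
width: 0.652
gripper_force: 0.0
t 3.475 pos [ 0.6372 -0.0015  0.3001] F [-0.3  0.6  0.9] w 0.0598 gf 0.0
 shift [0.0014 0.0029 0.0851] turn [-0.0009 -0.0005  0.0012]
```

```bash
python3 -m pendant '[0.001,0.003,0.03,0,0,0,0.06, 0,0,0.03,0,0,0,0.06, 0,0,0.015,0,0,0,0.06, 0,0,0.01,0,0,0,0.06, 0,0,0,0,0,0,0.06, 0,0,0,0,0,0,0.02, 0,0,0,0,0,0,0.02, 0,0,0,0,0,0,0.02, 0,0,0,0,0,0,0.02, 0,0,0,0,0,0,0.02]' 15
python3 -c "from h import *;go(.640,0.0,.36,.8)"
```

```text
clock: 4.72
position: [0.6405, -0.0009, 0.2156]
ee_rot: [2.207, 2.236, 0.0]
force: [-0.2, -0.2, 0.6]
width: 0.219
gripper_force: 0.0
t 4.725 pos [ 0.6405 -0.0009  0.2156] F [-0.2 -0.2  0.6] w 0.0201 gf 0.0
 shift [ 0.0009 -0.0005 -0.1444] turn [ 0.0001 -0.0001 -0.001 ]
```

Run:
```python
from h import *
s=get_image("scene")[:,:,::-1];t=get_image("top")[:,:,::-1]
cv2.imwrite("pics/a1.png",np.hstack([cv2.resize(s[140:300,180:360],(400,356)),cv2.resize(t[85:245,180:360],(400,356))]))
```

```text
(no output)
```

View pics/a1.png

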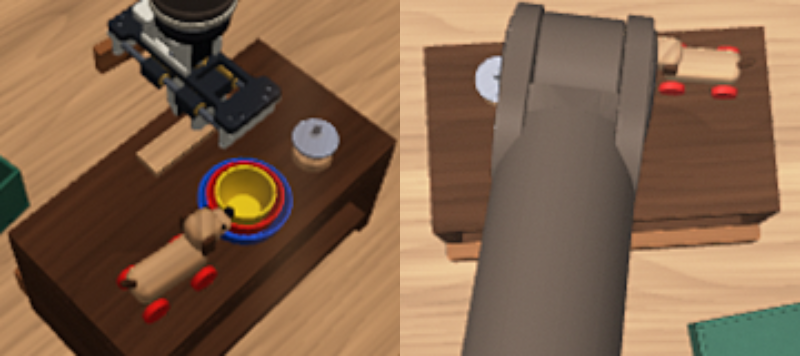

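The scene view shows the gripper over the strip with its long axis along shelf x. The strip's near end is visible at about (150,160). The fingers closed without catching it, so I'll open, rise and look.

```bash
python3 -m pendant '[0,0,0,0,0,0,0.06, 0,0,0,0,0,0,0.06, 0,0,0,0,0,0,0.06, 0,0,0,0,0,0,0.06, 0,0,-0.03,0,0,0,0.06, 0,0,-0.06,0,0,0,0.06, 0,0,-0.06,0,0,0,0.06, 0,0,0,0,0,0,0.06, 0,0,0,0,0,0,0.06]'
python3 - <<'E'
from h import *
s=get_image("scene")[:,:,::-1];t=get_image("top")[:,:,::-1]
cv2.imwrite("pics/s1.png",s)
cv2.imwrite("pics/a2.png",np.hstack([cv2.resize(s[90:250,180:360],(720,640))[:600],]))
b=blob(s[...,2]>110,(255,205)); ys,xs=np.nonzero(b); W=cast("scene",np.c_[xs,ys],.212)[:,:2]; print(len(xs),cv2.minAreaRect((W*1000).astype(np.float32)))
o=observe();print(o["position"],o["ee_rot"],proj("scene",o["position"]),proj("scene",[[.640,0,.212],[.64,0,.2]]))
E
```

```text
clock: 5.95
position: [0.6403, -0.0008, 0.3653]
ee_rot: [-2.207, -2.236, -0.0]
force: [-0.8, -0.6, -1.0]
width: 0.655
gripper_force: 0.0
643 ((642.0494995117188, 3.5176010131835938), (37.252891540527344, 146.39930725097656), 0.9417977929115295)
[ 0.63986886 -0.00068006  0.3641209 ] [-2.2057896  -2.23461997  0.00259361] [[265.58251267 157.97355199]] [[265.11576477 197.04884018]
 [265.06576127 199.73122473]]
```

View pics/a2.png

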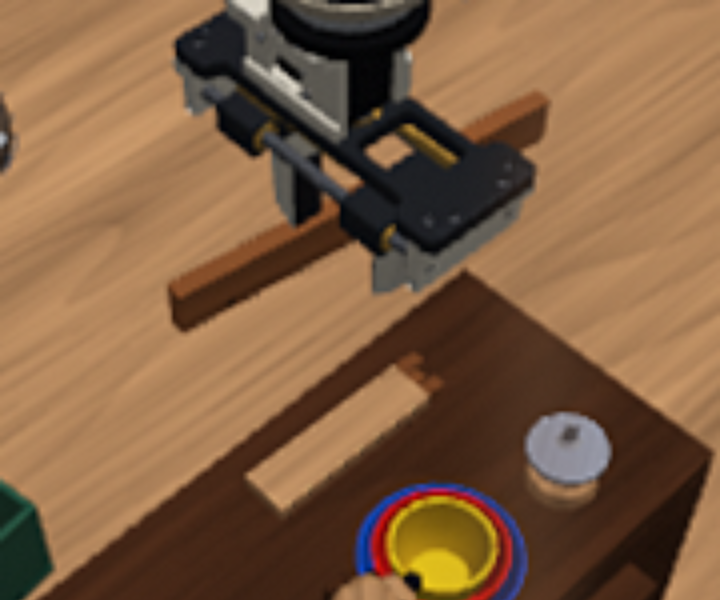

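The strip hasn't moved, spanning (250–430, 365–515) in the crop, so the fingers passed above it. I'll check where the fingertips really are.

Run:
```python
from h import *
s=cv2.imread("pics/s1.png")
X=[[.64+d,y,.353] for d in(-.03,.03,-.065,.065) for y in(-.0095,.0095)]
print(((proj("scene",X)-[180,90])*4).round(0))
a=cv2.resize(s[105:170,215:325],None,fx=7,fy=7,interpolation=cv2.INTER_CUBIC)
for p in (proj("scene",X)-[215,105])*7: cv2.circle(a,tuple(map(int,p)),3,(0,255,0),-1)
cv2.imwrite("pics/a3.png",a)
```

```text
[[296. 263.]
 [320. 246.]
 [367. 324.]
 [392. 306.]
 [256. 229.]
 [281. 213.]
 [410. 361.]
 [435. 343.]]
```

View pics/a3.png

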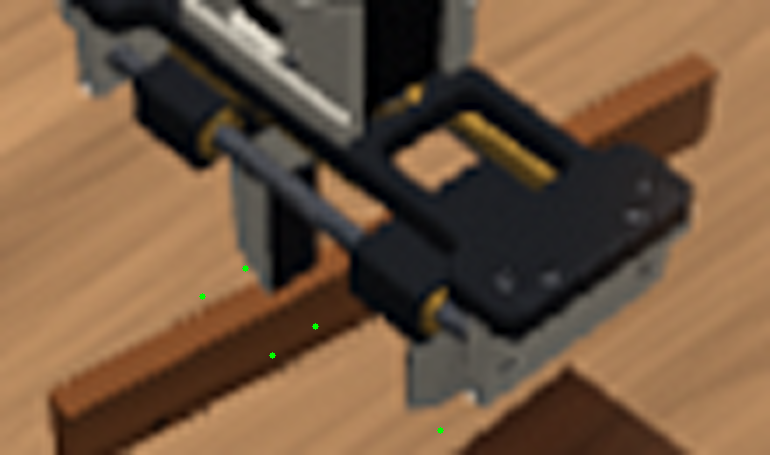

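The expected tips (green dots, ±30 mm pads at (273,355)/(315,326)) lie about 65 px below the actual finger tips at (275,290)/(312,262). That puts the fingertips roughly 40 mm higher than the stated geometry. I'll descend in guarded steps and watch the force.

```bash
python3 -m pendant '[0,0,0.06,0,0,0,0.06, 0,0,0.06,0,0,0,0.06, 0,0,0.03,0,0,0,0.06, 0,0,0.01,0,0,0,0.06, 0,0,0.005,0,0,0,0.06, 0,0,0.005,0,0,0,0.06, 0,0,0,0,0,0,0.06]'; for i in 1; do python3 -m pendant '[0,0,0.004,0,0,0,0.06, 0,0,0.0,0,0,0,0.06]';done;  python3 -m pendant '[0,0,0.004,0,0,0,0.06, 0,0,0.0,0,0,0,0.06]'; python3 -c "
from h import *
s=get_image('scene')[:,:,::-1];cv2.imwrite('pics/s2.png',s);go(.64,0,.2,.8)
cv2.imwrite('pics/a4.png',cv2.resize(s[160:225,215:325],None,fx=7,fy=7,interpolation=cv2.INTER_CUBIC))"
```

```text
clock: 6.92
position: [0.6408, -0.0008, 0.1961]
ee_rot: [2.207, 2.235, 0.001]
force: [-0.1, 0.4, 0.2]
width: 0.655
gripper_force: 0.0
clock: 7.18
position: [0.6404, -0.0008, 0.1915]
ee_rot: [-2.207, -2.236, -0.0]
force: [-0.7, -0.0, 0.2]
width: 0.654
gripper_force: 0.0
clock: 7.42
position: [0.6402, -0.0008, 0.1872]
ee_rot: [-2.207, -2.236, 0.001]
force: [-0.5, 0.2, -0.0]
width: 0.652
gripper_force: 0.0
t 7.475 pos [ 0.6403 -0.0009  0.1873] F [ 0.2 -0.2 -0.1] w 0.06 gf 0.0
 shift [ 0.0009 -0.0003 -0.0127] turn [-0.0003 -0.     -0.0011]
```

View pics/a4.png

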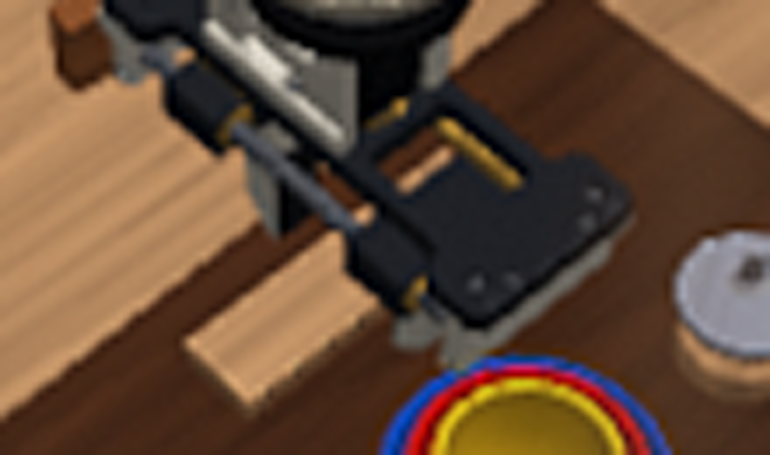

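The fingers are still above the strip (left tip at crop (275,237)) even though the TCP reads z=0.187, so the reading or the stated tip geometry is off.

```bash
python3 -c "
from h import *
for px,zr in(((254.3,193.9),.1873),((254.3,146.4),.3653)):
  for z in np.arange(zr-.02,zr+.05,.01): print(zr,round(z-zr,3),cast('scene',px,z).round(4)[0])
"
```

```text
0.1873 -0.02 [0.5896 0.0068 0.1673]
0.1873 -0.01 [0.5951 0.0021 0.1773]
0.1873 0.0 [ 0.6006 -0.0026  0.1873]
0.1873 0.01 [ 0.606  -0.0072  0.1973]
0.1873 0.02 [ 0.6115 -0.0119  0.2073]
0.1873 0.03 [ 0.617  -0.0165  0.2173]
0.1873 0.04 [ 0.6225 -0.0212  0.2273]
0.1873 0.05 [ 0.628  -0.0259  0.2373]
0.3653 -0.02 [0.5835 0.0149 0.3453]
0.3653 -0.01 [0.5905 0.0089 0.3553]
0.3653 0.0 [0.5975 0.0029 0.3653]
0.3653 0.01 [ 0.6045 -0.0031  0.3753]
0.3653 0.02 [ 0.6115 -0.0091  0.3853]
0.3653 0.03 [ 0.6185 -0.0151  0.3953]
0.3653 0.04 [ 0.6255 -0.0211  0.4053]
0.3653 0.05 [ 0.6325 -0.0271  0.4153]
```

Both views agree: the tips sit about 19 mm above the reported TCP instead of 11 mm below it, a z offset of about 30 mm. So they are now near z=0.206. I'll go 2 mm lower and close.

```bash
python3 -m pendant '[0,0,0.002,0,0,0,0.06, 0,0,0,0,0,0,0.06, 0,0,0,0,0,0,0.02, 0,0,0,0,0,0,0.02, 0,0,0,0,0,0,0.02, 0,0,0,0,0,0,0.02]' 15
python3 -c "from h import *;go(.640,0.0,.33,.8)"
```

```text
clock: 8.22
position: [0.6405, -0.0009, 0.1856]
ee_rot: [2.207, 2.236, 0.0]
force: [-0.1, 0.1, 0.3]
width: 0.378
gripper_force: 15.0
t 8.225 pos [ 0.6405 -0.0009  0.1856] F [-0.1  0.1  0.3] w 0.0347 gf 15.0
 shift [ 0.0009 -0.0005 -0.1444] turn [ 0.     -0.     -0.0011]
```

Gripped at 34.7 mm. Lifting and carrying to the crate.

```bash
python3 -m pendant '[0,0,-0.01,0,0,0,0.02, 0,0,-0.03,0,0,0,0.02, 0,0,-0.05,0,0,0,0.02, 0,0,-0.04,0,0,0,0.02, 0,0,0,0,0,0,0.02]' 25
python3 -c "from h import *;go(.405,-.256,.32,9.5)"
```

```text
clock: 8.85
position: [0.6422, -0.0014, 0.3198]
ee_rot: [2.204, 2.232, 0.008]
force: [0.5, -0.7, -0.6]
width: 0.376
gripper_force: 25.0
t 8.85 pos [ 0.6422 -0.0014  0.3198] F [ 0.5 -0.7 -0.6] w 0.0346 gf 25.0
 shift [-0.2516 -0.2404 -0.0019] turn [ 0.0069  0.0002 -0.1531]
```

```bash
python3 -m pendant '[-0.031,-0.030,0,0,0,-0.0,0.02, -0.031,-0.03,0,0,0,0,0.02, -0.031,-0.03,0,0,0,0,0.02, -0.031,-0.03,0,0,0,0,0.02, -0.032,-0.03,0,0,0,0,0.02, -0.032,-0.03,0,0,0,0,0.02, -0.032,-0.03,0,0,0,0,0.02, -0.032,-0.03,0,0,0,0,0.02, 0,0,0,0,0,-0.153,0.02, 0,0,0,0,0,0,0.02]'
python3 -c "from h import *;go(.405,-.256,.022,9.5)"
```

```text
clock: 10.1
position: [0.4033, -0.2559, 0.3152]
ee_rot: [-2.031, -2.396, -0.001]
force: [-0.2, 0.8, -1.0]
width: 0.376
gripper_force: 25.0
t 10.1 pos [ 0.4033 -0.2559  0.3152] F [-0.2  0.8 -1. ] w 0.0345 gf 25.0
 shift [-0.0006  0.0017  0.2932] turn [-0.0001 -0.0006 -0.0014]
```

```bash
python3 -m pendant '[0,0,0.05,0,0,0,0.02, 0,0,0.05,0,0,0,0.02, 0,0,0.05,0,0,0,0.02, 0,0,0.04,0,0,0,0.02, 0,0,0,0,0,0,0.02, 0,0,0,0,0,0,0.02]'
python3 -c "
from h import *
go(.405,-.256,.022,9.5)
s=get_image('scene')[:,:,::-1];a=cv2.resize(s[150:300,70:240],None,fx=2.3,fy=2.3);t=get_image('top')[:,:,::-1]
b=cv2.resize(t[180:330,270:440],None,fx=2.3,fy=2.3);cv2.imwrite('pics/a5.png',np.hstack([a,b]))"
```

```text
clock: 10.85
position: [0.4046, -0.2562, 0.1266]
ee_rot: [2.03, 2.396, 0.0]
force: [0.3, 0.2, 0.4]
width: 0.375
gripper_force: 25.0
t 10.85 pos [ 0.4046 -0.2562  0.1266] F [0.3 0.2 0.4] w 0.0344 gf 25.0
 shift [0.0002 0.0004 0.1046] turn [ 0.0007  0.0007 -0.001 ]
```

View pics/a5.png

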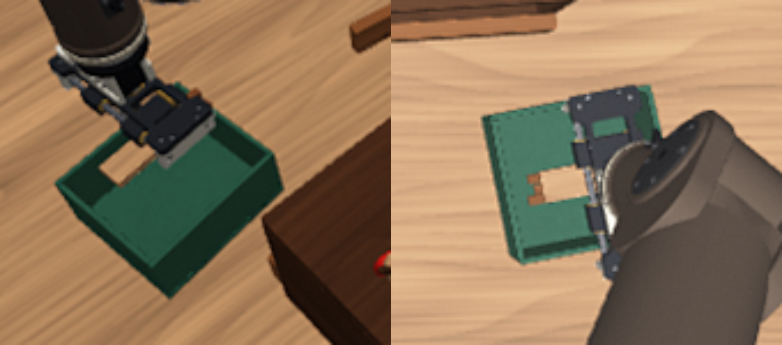

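Strip is held over the crate, splintered end at (530,190) in the right panel, well inside the walls. Lower and release.

```bash
python3 -m pendant '[0,0,0.04,0,0,0,0.02, 0,0,0.03,0,0,0,0.02, 0,0,0.02,0,0,0,0.02, 0,0,0.01,0,0,0,0.02, 0,0,0,0,0,0,0.02, 0,0,0,0,0,0,0.02]'
python3 -m pendant '[0,0,0,0,0,0,0.055, 0,0,0,0,0,0,0.055, 0,0,0,0,0,0,0.055, 0,0,-0.03,0,0,0,0.055, 0,0,-0.06,0,0,0,0.055, 0,0,-0.06,0,0,0,0.055, 0,0,-0.06,0,0,0,0.055, 0,0,0,0,0,0,0.055]'
python3 -c "from h import *;go(.378,.267,.2,-6.1)"
```

```text
clock: 11.7
position: [0.4045, -0.2563, 0.0265]
ee_rot: [2.029, 2.397, 0.001]
force: [0.8, 0.0, -0.4]
width: 0.373
gripper_force: 25.0
clock: 12.7
position: [0.4059, -0.2574, 0.2397]
ee_rot: [2.025, 2.392, 0.005]
force: [0.8, -0.3, -0.3]
width: 0.6
gripper_force: 0.0
t 12.7 pos [ 0.4059 -0.2574  0.2397] F [ 0.8 -0.3 -0.3] w 0.0551 gf 0.0
 shift [0.522  0.0587 0.0384] turn [0.0078 0.0023 0.2723]
```

```bash
python3 -m pendant '[0.052,0.006,0,0,0,0,0.055, 0.052,0.006,0,0,0,0,0.055, 0.052,0.006,0,0,0,0,0.055, 0.052,0.006,0,0,0,0,0.055, 0.052,0.006,0,0,0,0,0.055, 0.052,0.006,0,0,0,0,0.055, 0.052,0.006,0,0,0,0,0.055, 0.052,0.006,0,0,0,0,0.055, 0.052,0.006,0,0,0,0,0.055, 0.052,0.006,0,0,0,0,0.055]'
python3 -m pendant '[0,0,0.01,0,0,0.136,0.055, 0,0,0.01,0,0,0.136,0.055, 0,0,0,0,0,0,0.055]'
python3 - <<'E'
from h import *
gt=cv2.imread("pics/top0.png",0);gs=cv2.imread("pics/scene0.png",0)
T=lambda x,y:(85+x/4.8-.4,250+y/4.8-.4)
U=lambda x,y:(215+x/4.8-.4,105+(y-192)/4.8-.4)
E={"t_front":edge("top",gt,T(55,83),T(725,138),.05,w=2.5),"t_left":edge("top",gt,T(63,47),T(55,83),.05,w=3,trim=.15),
"t_right":edge("top",gt,T(727,103),T(722,137),.05,w=3,trim=.15),
"s_front":edge("scene",gs,U(35,463),U(475,231),.05,w=2.5),"s_left":edge("scene",gs,U(475,231),U(490,242),.05,w=3,trim=.1),
"s_right":edge("scene",gs,U(35,463),U(46,476),.05,w=3,trim=.1),"s_back":edge("scene",gs,U(46,476),U(490,242),.05,w=2.)}
for k,(c,d,r) in E.items(): print(k,c.round(4),"ang",np.degrees(np.arctan2(d[1],d[0])).round(2),r.round(2))
im=get_image("scene")[:,:,::-1]; h=cv2.cvtColor(np.ascontiguousarray(im),cv2.COLOR_BGR2HSV)
m=(h[...,0]<25)&(h[...,2]>60); b=blob(m[180:280,95:195],(50,45)); ys,xs=np.nonzero(b); W=cast("scene",np.c_[xs+95,ys+180],.02)[:,:2]
print("strip in crate?",len(xs),cv2.minAreaRect((W*1000).astype(np.float32)))
go(.377,.267,.08,-6.1)
E
```

```text
clock: 13.95
position: [0.3763, 0.2681, 0.2348]
ee_rot: [-2.03, -2.397, 0.002]
force: [0.9, -0.7, 0.3]
width: 0.6
gripper_force: 0.0
clock: 14.32
position: [0.3762, 0.2662, 0.2142]
ee_rot: [2.335, 2.102, -0.005]
force: [0.1, -0.1, -0.7]
width: 0.597
gripper_force: 0.0
t_front [0.3621 0.2175] ang 84.04 0.95
t_left [0.3989 0.4654] ang -12.03 0.27
t_right [0.3563 0.0672] ang -10.39 0.34
s_front [0.375  0.3042] ang 84.14 1.04
s_left [0.4031 0.4633] ang -14.47 0.89
s_right [0.3607 0.0629] ang -32.39 0.05
s_back [0.3874 0.2336] ang 83.79 0.61
strip in crate? 570 ((409.87506103515625, -250.19859313964844), (40.81037521362305, 148.8468475341797), 9.68977165222168)
t 14.375 pos [0.3765 0.2664 0.2149] F [ 0.4 -0.1 -0.5] w 0.0548 gf 0.0
 shift [0.0008 0.0006 0.1349] turn [-0.0012  0.0013  0.0033]
```

The strip lies flat in the crate at (0.41, -0.25). Next I'll descend on the lip with tips nominally 26 mm above its lower edge, so the inner finger clears the board later.

```bash
python3 -m pendant '[0,0.002,0.05,0,0,0.003,0.055, 0,0,0.05,0,0,0,0.055, 0,0,0.05,0,0,0,0.055, 0,0,0.03,0,0,0,0.055, 0,0,0.015,0,0,0,0.055, 0,0,0.012,0,0,0,0.055, 0,0,0,0,0,0,0.055, 0,0,0,0,0,0,0.055]'
python3 -c "from h import *;go(.379,.2655,.0075,-6.1)"
```

```text
clock: 15.38
position: [0.3795, 0.2669, 0.0091]
ee_rot: [-2.339, -2.098, -0.002]
force: [-0.6, 0.3, -0.2]
width: 0.598
gripper_force: 0.0
t 15.375 pos [0.3795 0.2669 0.0091] F [-0.6  0.3 -0.2] w 0.0549 gf 0.0
 shift [-0.0015 -0.0003  0.0016] turn [ 0.0006 -0.0009 -0.0022]
```

```bash
python3 -m pendant '[-0.001,0,0,0,0,0,0.01, 0,0,0,0,0,0,0.01, 0,0,0,0,0,0,0.01, 0,0,0,0,0,0,0.01, 0,0,0,0,0,0,0.01]' 10
python3 -m pendant '[0,0,0,0,0,0,0.01, 0,0,0,0,0,0,0.01, 0,0,0,0,0,0,0.01]' 55
python3 -c "from h import *;o=observe();print(o['position'],np.degrees(R.from_rotvec(o['ee_rot']).as_matrix()).round(2)/57.2958,o['ft_torque']);go(.5,.2,.25,2.4)"
```

```text
clock: 16.0
position: [0.3787, 0.2656, 0.0086]
ee_rot: [-2.339, -2.097, 0.0]
force: [-1.1, 0.7, 1.8]
width: 0.22
gripper_force: 10.0
clock: 16.38
position: [0.3788, 0.2657, 0.0086]
ee_rot: [-2.339, -2.097, 0.0]
force: [-1.7, 0.4, 3.4]
width: 0.214
gripper_force: 54.9
[0.37884159 0.26566007 0.00857789] [[ 0.10873397  0.99413919 -0.        ]
 [ 0.99413919 -0.10873397  0.        ]
 [ 0.         -0.         -1.0000733 ]] [-7.20791145e-02  3.98217984e-01 -1.08004473e-04]
t 16.375 pos [0.3788 0.2657 0.0086] F [-1.7  0.4  3.4] w 0.0196 gf 54.9
 shift [-0.0521  0.1276 -0.2414] turn [-1.000e-04 -1.000e-04 -1.508e-01]
```

```bash
python3 -m pendant '[0,0,-0.01,0,0,0,0.01, 0,0,-0.03,0,0,0,0.01, 0,0,-0.05,0,0,0,0.01, 0,0,-0.05,0,0,0,0.01, 0,0,-0.04,0,0,0,0.01, 0,0,-0.02,0,0,0,0.01, 0,0,0,0,0,0,0.01, 0,0,0,0,0,0,0.01]'
python3 -c "from h import *;go(.5443,-.0376,.205,2.4)"
```

```text
clock: 17.38
position: [0.3784, 0.2651, 0.2077]
ee_rot: [2.339, 2.097, -0.002]
force: [0.3, -0.5, -3.4]
width: 0.211
gripper_force: 54.9
t 17.375 pos [0.3784 0.2651 0.2077] F [ 0.3 -0.5 -3.4] w 0.0193 gf 54.9
 shift [-0.2828  0.1979  0.0028] turn [-0.0009  0.001  -0.1511]
```

```bash
python3 -m pendant '[-0.015,0.01,0,0,0,0,0.01, -0.034,0.024,0,0,0,0,0.01, -0.034,0.024,0,0,0,0,0.01, -0.034,0.024,0,0,0,0,0.01, -0.034,0.024,0,0,0,0,0.01, -0.034,0.024,0,0,0,0,0.01, -0.034,0.024,0,0,0,0,0.01, -0.034,0.024,0,0,0,0,0.01, -0.03,0.02,0,0,0,0,0.01, 0,0,0,0,0,-0.04,0.01]'
python3 -m pendant '[0,0,0,0,0,-0.04,0.01, 0,0,0,0,0,-0.04,0.01, 0,0,0,0,0,-0.031,0.01, 0,0,0,0,0,0,0.01, 0,0,0,0,0,0,0.01]'
python3 - <<'E'
from h import *
s=np.ascontiguousarray(get_image("scene")[:,:,::-1]);t=np.ascontiguousarray(get_image("top")[:,:,::-1])
cv2.imwrite("pics/s3.png",s);cv2.imwrite("pics/t3.png",t)
go(.5443,-.0376,.1886,2.4)
cv2.imwrite("pics/a6.png",np.vstack([cv2.resize(t[90:210,180:360],None,fx=3,fy=2.5)[:,:540],cv2.resize(s[140:260,170:350],None,fx=3,fy=2.5)]))
E
```

```text
clock: 18.62
position: [0.5448, -0.0407, 0.207]
ee_rot: [2.301, 2.139, -0.005]
force: [-0.8, 1.2, -2.5]
width: 0.213
gripper_force: 54.9
clock: 19.25
position: [0.5449, -0.0371, 0.2086]
ee_rot: [2.174, 2.267, 0.0]
force: [0.6, -0.5, -1.9]
width: 0.211
gripper_force: 54.9
t 19.35 pos [ 0.5449 -0.0372  0.2086] F [-0.  -0.3 -2.8] w 0.0195 gf 54.9
 shift [-0.0004 -0.0006  0.02  ] turn [ 0.0001 -0.0001 -0.0002]
```

View pics/a6.png

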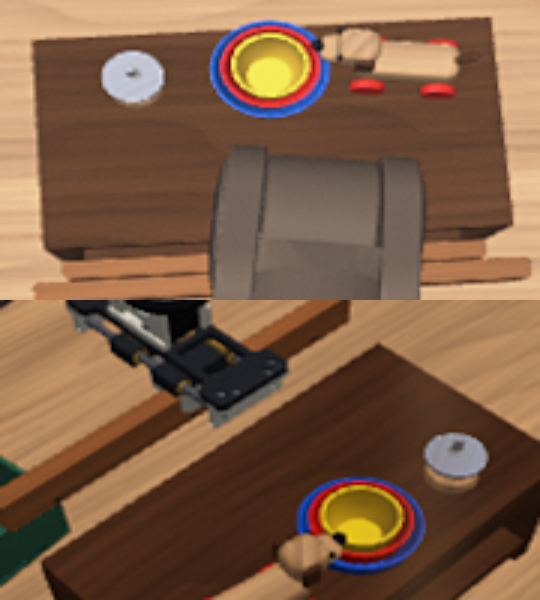

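The lip is held level in front of the board. In the top-panel crop it runs from (35,288) to (530,265), roughly parallel to the edge. I'll measure the end offset and yaw relative to the board in the same images.

```bash
cat > rel.py <<'E'
from h import *
import sys
def rel(tf,sf,zt,lipx):
    gt=cv2.imread(tf,0);gs=cv2.imread(sf,0)
    S=lambda x,y:(180+x/4.4-.4,85+y/4.4-.4)
    BL,BR,FR,FL=S(48,93),S(720,53),S(750,413),S(68,455)
    l=edge("top",gt,BL,FL,.2);r=edge("top",gt,BR,FR,.2)
    a=np.radians(2.4);ex=np.array([np.cos(a),np.sin(a)]);ey=np.array([-ex[1],ex[0]])
    seat=np.array([.5943,-.0355]); 
    yl=[(meet(q,(seat-.01*0*ex,ey))-seat)@ey for q in(l,r)]
    print("board ends top",np.round(yl,4))
    sl=edge("scene",gs,(297,159),(357,204),.2); print("board left end scene",(meet(sl,(seat,ey))-seat)@ey)
    # expected lip corners (top face) -> edges
    for n,g in(("top",gt),("scene",gs)):
        for s in(1,-1):
            c=[np.r_[seat+ex*(lipx+d)+ey*s*.2,zt] for d in(-.01,.01)]
            p=proj(n,c)
            try:
                e=edge(n,g,p[0],p[1],zt,w=4,trim=.15); print(n,"lip end",s,p.round(1).tolist(),((meet(e,(seat+ex*lipx,ey))-seat)@ey).round(4),e[2].round(2))
            except Exception as x: print(n,s,p.round(0).tolist(),"fail",x)
    f=[np.r_[seat+ex*(lipx-.01)+ey*q,zt] for q in(.19,.09,-.09,-.19)]
    p=proj("top",f)
    for i in(0,2):
        e=edge("top",gt,p[i],p[i+1],zt,w=3); print("lip front seg",((e[0]-seat)@ex).round(4),((e[0]-seat)@ey).round(3),np.degrees(np.arctan(e[1][0]/e[1][1])).round(2))
    p=proj("scene",f)
    e=edge("scene",gs,p[2],p[3],zt,w=3);print("scene lip front",((e[0]-seat)@ex).round(4),np.degrees(np.arctan(e[1][0]/e[1][1])).round(2))
rel(sys.argv[1],sys.argv[2],float(sys.argv[3]),float(sys.argv[4]))
E
python3 rel.py pics/t3.png pics/s3.png .25 -.0495
```

```text
board ends top [ 0.1999 -0.1987]
board left end scene 0.19863691625556815
top lip end 1 [[191.9, 210.9], [191.5, 202.6]] 0.2024 0.82
top lip end -1 [[358.3, 200.3], [357.6, 192.0]] -0.1964 0.27
scene lip end 1 [[281.0, 132.3], [286.2, 136.0]] 0.1995 0.39
scene lip end -1 [[162.9, 217.7], [167.9, 222.9]] -0.2025 0.19
lip front seg -0.0634 0.146 -2.65
lip front seg -0.063 -0.138 -2.43
scene lip front -0.0552 -1.65
```

Relative end offset is about +1.2 mm (mean of both views) and the yaw matches. I'll correct -1 mm, lower to the final height, and close most of the 39 mm gap.

```bash
python3 -m pendant '[-0.001,0,0.01,0,0,0,0.01, 0,0,0.01,0,0,0,0.01, 0,0.01,0,0,0,0,0.01, 0,0.01,0,0,0,0,0.01, 0,0.006,0,0,0,0,0.01, 0,0.003,0,0,0,0,0.01, 0,0,0,0,0,0,0.01, 0,0,0,0,0,0,0.01]'
python3 -c "from h import *;go(.5943-.00999,-.0355-.0004,.1886,2.4);print(observe()['ft_torque'])"
```

```text
clock: 20.35
position: [0.5737, -0.0371, 0.1886]
ee_rot: [-2.174, -2.267, 0.0]
force: [0.1, 1.4, -1.8]
width: 0.214
gripper_force: 54.9
t 20.35 pos [ 0.5737 -0.0371  0.1886] F [ 0.1  1.4 -1.8] w 0.0197 gf 54.9
 shift [ 0.0007  0.0106 -0.    ] turn [-0.0001 -0.0001 -0.    ]
[-0.11700999  0.11667279  0.00756032]
```

```bash
python3 -m pendant '[0,0.002,0,0,0,0,0.01, 0,0.002,0,0,0,0,0.01, 0,0.001,0,0,0,0,0.01, 0,0,0,0,0,0,0.01]' | grep -E 'pos|for'
python3 - <<'E'
from h import *
s=np.ascontiguousarray(get_image("scene")[:,:,::-1]);t=np.ascontiguousarray(get_image("top")[:,:,::-1])
cv2.imwrite("pics/s4.png",s);cv2.imwrite("pics/t4.png",t)
E
python3 rel.py pics/t4.png pics/s4.png .23 -.0155
```

```text
position: [0.579, -0.0368, 0.1885]
force: [0.5, -0.5, -2.3]
gripper_force: 54.9
board ends top [ 0.1999 -0.1988]
board left end scene 0.1987505392381646
top lip end 1 [[192.6, 197.6], [192.2, 189.5]] 0.2011 0.8
top lip end -1 [[355.1, 187.3], [354.3, 179.2]] -0.1971 0.11
scene lip end 1 [[289.5, 143.7], [294.8, 147.6]] 0.1993 0.26
scene lip end -1 [[173.1, 231.0], [178.3, 236.3]] -0.1984 0.23
lip front seg -0.025 0.133 -2.0
lip front seg -0.0302 -0.142 -2.09
scene lip front -0.0214 -2.47
```

Ends still read about +1.3 mm. Shift -1 mm, then creep in to contact.

```bash
python3 -m pendant '[-0.001,0.001,0,0,0,0,0.01, 0,0.001,0,0,0,0,0.01, 0,0,0,0,0,0,0.01]' | grep -E 'pos|for'
python3 -m pendant '[0,0.001,0,0,0,0,0.01, 0,0,0,0,0,0,0.01]' | grep -E 'pos|for'
```

```text
position: [0.5811, -0.0378, 0.1885]
force: [-0.9, -0.2, -2.2]
gripper_force: 54.9
position: [0.5821, -0.0377, 0.1885]
force: [-0.7, 0.0, -1.9]
gripper_force: 54.9
```

```bash
python3 -m pendant '[0,0.001,0,0,0,0,0.01, 0,0,0,0,0,0,0.01]' | grep -E 'pos|for'
```

```text
position: [0.583, -0.0376, 0.1885]
force: [0.2, -0.7, -2.8]
gripper_force: 54.9
```

```bash
python3 -m pendant '[0,0.001,0,0,0,0,0.01, 0,0,0,0,0,0,0.01]' | grep -E 'pos|for'
```

```text
position: [0.5834, -0.0377, 0.1884]
force: [-3.7, -0.7, -0.1]
gripper_force: 54.9
```

Soft contact at x≈0.5833. I'll build up the force in small steps.

```bash
python3 -m pendant '[0,0.0005,0,0,0,0,0.01, 0,0,0,0,0,0,0.01, 0,0,0,0,0,0,0.01]' | grep -E 'pos|for|rot'
```

```text
position: [0.5834, -0.0377, 0.1883]
ee_rot: [-2.174, -2.266, 0.002]
force: [-5.7, -1.5, 1.8]
gripper_force: 54.9
```

```bash
python3 -m pendant '[0,0.0005,0,0,0,0,0.01, 0,0,0,0,0,0,0.01, 0,0,0,0,0,0,0.01]' | grep -E 'pos|for|rot'
python3 -c "from h import *;print(observe()['ft_torque']);go(.5834,-.0377,.1886,2.4)"
```

```text
position: [0.5834, -0.0377, 0.1883]
ee_rot: [-2.173, -2.266, 0.003]
force: [-8.1, 0.4, 2.5]
gripper_force: 54.9
[-0.18309306  1.82290042 -0.09444758]
t 22.825 pos [ 0.5834 -0.0377  0.1883] F [-8.1  0.4  2.5] w 0.0195 gf 54.9
 shift [-0.     -0.     -0.0003] turn [-0.0029 -0.0004 -0.0002]
```

```bash
python3 -m pendant '[0,0.0004,-0.0005,0,0,0,0.01, 0,0.0004,0,0,0,0,0.01, 0,0,0,0,0,0,0.01, 0,0,0,0,0,0,0.01, 0,0,0,0,0,0,0.01]' | grep -E 'pos|for|rot'
python3 - <<'E'
from h import *
s=np.ascontiguousarray(get_image("scene")[:,:,::-1]);t=np.ascontiguousarray(get_image("top")[:,:,::-1])
cv2.imwrite("pics/s5.png",s);cv2.imwrite("pics/t5.png",t);print(observe()['ft_torque'],observe()['force'])
E
python3 rel.py pics/t5.png pics/s5.png .23 -.010
```

```text
position: [0.5834, -0.0377, 0.1883]
ee_rot: [-2.172, -2.264, 0.005]
force: [-8.9, -0.5, 2.2]
gripper_force: 54.9
[-0.12883493  2.16822204 -0.10516387] [-8.95740368  0.09879925  0.62382175]
board ends top [ 0.1998 -0.1987]
board left end scene 0.1986981046532911
top lip end 1 [[192.5, 195.3], [192.1, 187.3]] 0.2003 0.34
top lip end -1 [[354.9, 185.0], [354.1, 177.0]] -0.1982 0.3
scene lip end 1 [[291.0, 144.8], [296.3, 148.7]] 0.1979 0.73
scene lip end -1 [[174.5, 232.4], [179.7, 237.8]] -0.1991 0.44
lip front seg -0.026 0.149 -2.49
lip front seg -0.0261 -0.149 -2.5
scene lip front -0.0169 -3.32
```

Ends agree within about 0.5 mm in both views. I'll check the tilt, then bring the force to 12 N.

```bash
python3 -c "from h import *;go(.5834,-.0377,.1886,2.4)"; python3 -m pendant '[0,0.0004,0,-0.004,0,0,0.01, 0,0.0003,0,0,0,0,0.01, 0,0,0,0,0,0,0.01, 0,0,0,0,0,0,0.01]' | grep -E 'pos|for|rot';python3 -c "from h import *;go(.5834,-.0377,.1886,2.4);print(observe()['ft_torque'])"
```

```text
t 23.55 pos [ 0.5834 -0.0376  0.1883] F [-9.   0.1  0.6] w 0.0196 gf 54.9
 shift [-0.0001  0.     -0.0003] turn [-0.0047 -0.0005 -0.0002]
position: [0.5835, -0.0376, 0.1883]
ee_rot: [-2.174, -2.266, 0.001]
force: [-11.4, 0.7, 2.8]
gripper_force: 55.0
t 24.05 pos [ 0.5835 -0.0376  0.1883] F [-11.4   0.7   2.8] w 0.0195 gf 55.0
 shift [-0.     -0.0001 -0.0003] turn [-0.0019 -0.0006 -0.0004]
[-0.12134562  2.80645277 -0.0704224 ]
```

```bash
python3 -m pendant '[0,0.0002,-0.0004,-0.001,0,0,0.01, 0,0,0,0,0,0,0.01, 0,0,0,0,0,0,0.01, 0,0,0,0,0,0,0.01, 0,0,0,0,0,0,0.01, 0,0,0,0,0,0,0.01, 0,0,0,0,0,0,0.01, 0,0,0,0,0,0,0.01]' | grep -E 'pos|for|rot'
python3 -c "from h import *;go(.5834,-.0377,.1886,2.4)"
```

```text
position: [0.5835, -0.0377, 0.1883]
ee_rot: [-2.174, -2.266, 0.001]
force: [-10.9, -0.0, 0.2]
gripper_force: 55.0
t 25.05 pos [ 0.5835 -0.0377  0.1883] F [-10.9  -0.    0.2] w 0.0194 gf 55.0
 shift [-0.     -0.0001 -0.0003] turn [-0.0014 -0.0005 -0.0004]
```

```bash
python3 -m pendant '[0,0.0003,0,0,0,0,0.01, 0,0,0,0,0,0,0.01, 0,0,0,0,0,0,0.01, 0,0,0,0,0,0,0.01, 0,0,0,0,0,0,0.01, 0,0,0,0,0,0,0.01, 0,0,0,0,0,0,0.01, 0,0,0,0,0,0,0.01, 0,0,0,0,0,0,0.01, 0,0,0,0,0,0,0.01]' | grep -E 'pos|for|rot'
python3 -m pendant '[0,0,0,0,0,0,0.01, 0,0,0,0,0,0,0.01, 0,0,0,0,0,0,0.01, 0,0,0,0,0,0,0.01, 0,0,0,0,0,0,0.01, 0,0,0,0,0,0,0.01, 0,0,0,0,0,0,0.01, 0,0,0,0,0,0,0.01, 0,0,0,0,0,0,0.01, 0,0,0,0,0,0,0.01]' | grep -E 'pos|for|rot'
python3 - <<'E'
from h import *
s=np.ascontiguousarray(get_image("scene")[:,:,::-1]);t=np.ascontiguousarray(get_image("top")[:,:,::-1])
cv2.imwrite("pics/s6.png",s);cv2.imwrite("pics/t6.png",t)
a,b=cv2.imread("pics/top0.png"),t
print("toy diff top",[(cv2.absdiff(a,b)[r].max(),cv2.absdiff(a,b)[r].mean()) for r in(np.s_[97:135,205:240],np.s_[97:138,248:290],np.s_[97:135,290:340])],observe()["force"])
c=cv2.imread("pics/scene0.png");print("scene",cv2.absdiff(c,s)[190:285,230:340].max())
E
python3 rel.py pics/t6.png pics/s6.png .23 -.010 | head -6
```

```text
position: [0.5834, -0.0377, 0.1883]
ee_rot: [-2.174, -2.266, 0.002]
force: [-12.1, 0.2, 0.9]
gripper_force: 55.0
position: [0.5835, -0.0377, 0.1883]
ee_rot: [-2.174, -2.266, 0.002]
force: [-11.6, -0.1, 1.5]
gripper_force: 55.0
toy diff top [(np.uint8(17), np.float64(7.848370927318296)), (np.uint8(190), np.float64(13.457026713124273)), (np.uint8(31), np.float64(6.913508771929824))] [-11.92646072   0.32019737   0.60956054]
scene 180
board ends top [ 0.1998 -0.1988]
board left end scene 0.19862009352311102
top lip end 1 [[192.5, 195.3], [192.1, 187.3]] 0.2004 0.51
top lip end -1 [[354.9, 185.0], [354.1, 177.0]] -0.1981 0.29
scene lip end 1 [[291.0, 144.8], [296.3, 148.7]] 0.1976 0.42
scene lip end -1 [[174.5, 232.4], [179.7, 237.8]] -0.199 0.42
```

Run:
```python
import cv2,numpy as np
for f in("scene0","s6"):
    h=cv2.cvtColor(cv2.imread(f"pics/{f}.png"),cv2.COLOR_BGR2HSV)[190:290,225:340]
    for lo,hi in((22,34),(105,125)):
        m=(h[...,0]>lo)&(h[...,0]<hi)&(h[...,1]>150)&(h[...,2]>80); ys,xs=np.nonzero(m); print(f,lo,len(xs),xs.mean().round(2),ys.mean().round(2))
from cell import observe,sign_off
print(observe()["force"],observe()["width"]); print(sign_off())
```

```text
scene0 22 237 65.09 38.64
scene0 105 185 63.87 39.99
s6 22 248 65.11 38.82
s6 105 191 64.23 40.25
[-11.92646072   0.32019737   0.60956054] 0.21211591137454489
the job is handed in; nothing more can be done
None
```

The job is handed in: the broken piece is in the crate, and the new lip is gripped and pressed on at about 12 N, ends flush to about 1 mm by camera, bottom edge set from arm readings only (about 0.3 mm low), toys apparently unmoved in the images.

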